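# Park the microscope on the hidden brace of the module

### The arm

A 7-joint arm with a two-finger parallel gripper is mounted at the origin on the work surface. World frame = base frame: x ahead of the robot, y to its left, z up, the work surface at z = 0. Lengths are in m, angles in rad, forces in N, time in s.
With the tool pointing down it reaches from about 0.4 to 0.85 m from the base axis. Payload 10.4 kg.
Tool frame: the origin (TCP) lies at the very end of the fingers, on their centre line; the grasp point (between the pads) lies 19 mm behind it (manip.grip_point_offset is the distance from the TCP to the grasp point, in m); z points along the fingers, y is the line along which they close (so a half turn about z gives the same grasp; the last joint's range is limited). The gripper opens to 85 mm and grips with 20 to 120 N. Pads are 22 mm wide; open, the fingers measure 114 mm over their backs; the gripper's body (76 mm by 85 mm) begins 54 mm behind the grasp point. The pads swing forward as they close: fully open they stand 13 mm farther back than shut.
Start: joints at [1.232, 0.332, -0.065, 1.46, 0.022, 1.35, -0.088], TCP at [0.194, -0.594, 0.231] pointing down, gripper open.
Joint ranges: [-2.6, 2.6], [-0.5, 2.12], [-1.47, 1.34], [0.16, 2.42], [-1.27, 4.41], [0.06, 2.06], [-2.6, 2.6]. Speed limits (rad/s): [2.22, 2.22, 2.79, 2.79, 3.14, 3.14, 3.14].

### API

Orientations are given as a unit quaternion [x, y, z, w].
In Python, from workcell import manip gives the robot as it stands. The module is installed in compiled form; this text tells all that it offers.
- The arm moves only by the shell command python3 -m inch 'ROWS' [OPENING] [FORCE]. ROWS is JSON, a list of rows, each a list of 2 entries, a list of its own where there are three numbers: the shift along the tool's x, y, z each as a share of 0.08 m, from -1 to 1, then the turn, a rotation vector about the tool's x, y, z each as a share of 45 degrees, from -1 to 1. A call has exactly 10 rows; each row is the pose to reach, as a shift and turn from the pose commanded when the call began, along the tool's axes at that moment; what a row does not reach only later rows make up. A row lasts 1/10 s, in which the tool goes at most 50 mm and 8.59 degrees, less where a joint would pass 70% of its speed; a pose out of reach is approached as far as the arm can. A call with a number of a shift or a turn outside -1 to 1 is refused whole. A call with a gripper value outside its range is refused whole. OPENING is the opening, from 0 (shut) to 1 (fully open), set as the call begins (- or left out, the last holds). The fingers move at their own pace and stop on an object; FORCE is the grip in N (left out, the last holds). Time passes only in rows, so rows that repeat a pose let the fingers close, or fill a call up. It gives the time, the measured TCP pose, the force, the opening and the grip force at its end, in the units of the state.
- manip.get_obs(): the state, without advancing time (a new reading comes with each control period).
- manip.camera(name): name is "scene" or "top" or "wrist"; returns the picture (420x560x3 uint8, red, green, blue); there is no depth.
- manip.camera_params(name): a dict with "fov_y" (degrees; the focal length in pixels is half the picture's height over the tangent of half this angle, whatever the lens; pixels are square), "cx", "cy" (the principal point, pixels), "camera_from_world" (4x4, takes a point from world to camera coordinates); the wrist camera has in their place "T_tool_cam" (4x4, takes a point from camera to tool coordinates, whose origin is the TCP and whose axes are the flange's). Camera axes: x right, y up, looking along -z (the intrinsics and any distortion apply to the point x, -y, -z); pixel columns grow to the right and rows downward; lengths in m; the calibration is good to about 2 mm. A picture is of the moment at which its call begins: read the wrist's pose just before it. camera_params takes no time and is no camera call.
- manip.hand_in(): hands the job in; it is judged then, once.
The state is a dict: "clock": time; "joint_pos": joint angles; "joint_velocities": joint speeds; "tau": joint torques, N m; "position": TCP position; "ee_rot": TCP orientation; "ft_force": force on the tool from outside, world axes, zero at the start; "torque": the same for the moment, N m; "grip_width": opening from 0.0 (shut) to 1.0 (fully open); "grasp_force": force on a finger pad.
Only numpy, scipy, OpenCV 4.12 (cv2) and the standard library are available. Lean on these libraries where they do the work, as an engineer would, in place of code of your own. Each camera call takes 0.05 s, during which the arm holds its last target. There are 200 camera calls.

### The job

Park the microscope upright on the white cover of the flat instrument module, right over the single brace hidden under the cover, so that the cover does not sag and the microscope stands plumb, not leaning at all to the eye. The brace cannot be seen, only felt: pressed gently, the thin sheet gives way everywhere except over the brace. Leave the whole foot on the white cover, about midway between the module's front and back edges, and do not disturb the jar, the vial rack or the screwdriver.

Things in the scene. Friction and masses are not known exactly. Their poses are not given: they have to be found in the camera images.
- module: Flat instrument module fixed to the bench: 160 mm deep (its x), 340 mm long (its y), 80 mm high, black front with a violet display, a stiff blue end cap of 38 mm, flush with the cover, at each end (not the place to park). Origin: centre of its underside; x from front to back, z up. A press above 25 N damages it. One hidden steel brace runs front to back, along x, under its white cover.
- cover_mid (a point): Centre of the white cover's top, 80 mm above the module's origin, same axes. Thin sheet, 160 (x) by 264 mm (y), grooved into 24 lands, each 11 mm wide in y and spanning the depth. Each land yields straight down by itself, 0.32 N per mm, at most 9 mm: shut fingertips over three lands feel about 1 N per mm; the microscope sinks 4 to 6 mm.
- cover_front (a point): Middle of the cover's front edge, 80 mm before cover_mid (at x = -80 mm), same height and axes. Hidden brace: 3 mm thick in y, from 65 mm before to 65 mm behind the centre line, at an unknown y within 94 mm of cover_mid, different each time. The lands above it (mostly one, at times two) give 0.4 mm, then resist with about 10 N per mm.
- microscope: Hand-held microscope parked nose-down in its weighted foot, loose, 138 mm tall, about 0.8 kg, low centre of mass on its axis. Foot: steel disc 56 mm across, 20 mm thick; black collar 42 mm across up to 40 mm; olive-grey barrel 34 mm across from 40 to 125 mm, the place to grip; black cap. Origin: centre of the foot's underside, z up along the barrel.
- bottle: Bystander: clear jar with a blue cap, 56 mm across, 100 mm tall, loose. Origin: centre of its underside.
- vial_rack: Bystander: blue block 70 x 80 x 30 mm with amber vials, 47 mm tall in all, loose. Origin: centre of its underside.
- screwdriver: Bystander: screwdriver lying on the bench near the module's right end, about 200 mm long, loose. Origin: under its middle.

How it is judged:
By the outcome, as a careful person would: the job done as asked, in the order asked, and still so for the second after the job is handed in, with the robot touching nothing.
It also fails if it takes over 72 s, if anything falls off the work surface, if the arm or the gripper's body presses on something with over 40 N, if the wrist force passes 120 N, or if a joint passes its speed limit or range.

## Working session

There is one attempt and no reset: what is moved stays moved. The work goes in short steps, Python scripts to look and compute and a shell command to move; the robot and the scene stay as the last step left them, time stands still between calls to the robot, and variables do not carry over. Pictures are saved under pics/ and viewed, at most 10 in all, crops included, and the job is handed in when it is done.

```bash
mkdir -p pics; ls; python3 - <<'E'
from workcell import manip
import cv2,numpy as np
for n in ["scene","top"]:
    im=manip.camera(n); cv2.imwrite(f"pics/{n}0.png",im[:,:,::-1]); p=manip.camera_params(n); print(n,{k:np.round(v,4).tolist() if not isinstance(v,str) else v for k,v in p.items()})
print(manip.camera_params("wrist")); o=manip.get_obs(); print(o, manip.grip_point_offset)
a=[cv2.imread(f"pics/{n}0.png") for n in("scene","top")]
E
```

```text
pics
scene {'fov_y': 45.6696, 'cx': 280.9106, 'cy': 211.443, 'camera_from_world': [[0.2223, 0.9749, 0.0087, -0.076], [-0.5194, 0.1109, 0.8473, 0.1809], [0.8251, -0.1929, 0.531, -1.6065], [0.0, 0.0, 0.0, 1.0]]}
top {'fov_y': 57.3885, 'cx': 281.5337, 'cy': 205.548, 'camera_from_world': [[0.0283, -0.9992, -0.0274, -0.0403], [0.9895, 0.0241, 0.1428, -0.5243], [-0.142, -0.0311, 0.9894, -0.7979], [0.0, 0.0, 0.0, 1.0]]}
{'fov_y': 68.2783993332162, 'cx': 283.2317226697241, 'cy': 210.65013650579834, 'T_tool_cam': array([[ 1.24588401e-03,  9.54035174e-01,  2.99692066e-01,
         7.63148961e-02],
       [ 9.99998791e-01, -9.09769830e-04, -1.26106136e-03,
        -6.65107449e-04],
       [-9.30446092e-04,  2.99693275e-01, -9.54035154e-01,
        -1.42965403e-01],
       [ 0.00000000e+00,  0.00000000e+00,  0.00000000e+00,
         1.00000000e+00]])}
{'clock': 0.1, 'joint_pos': array([ 1.23240038,  0.33279249, -0.06471453,  1.4608379 ,  0.02162269,
        1.34989043, -0.08849527]), 'joint_velocities': array([ 0.00092228, -0.00164438, -0.00303795, -0.00051499,  0.001889  ,
       -0.00073033, -0.00010049]), 'tau': array([ 1.63133893e-03, -6.26747274e+01,  4.96380636e-02, -3.92429388e+01,
        1.64906314e-02,  6.90678076e-03, -4.90057948e-05]), 'position': array([ 0.19400663, -0.5937862 ,  0.23061491]), 'ee_rot': array([ 9.87556484e-01,  1.57263513e-01, -1.32390857e-04, -6.01526212e-04]), 'ft_force': array([-0.8194595 , -0.4869952 ,  0.03708725]), 'torque': array([-0.00791114,  0.05186443, -0.07431976]), 'grasp_force': 0.0, 'grip_width': 1.0028312734467482} 0.0187
```

View pics/scene0.png

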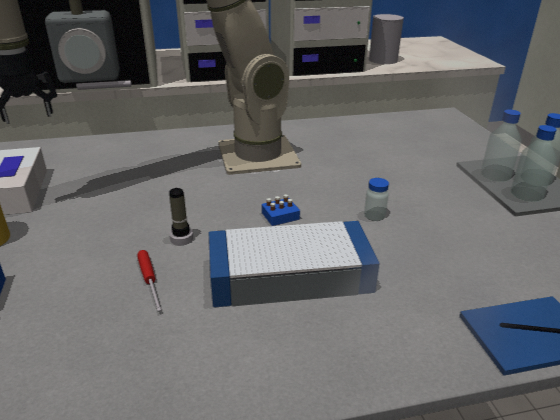

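View pics/top0.png

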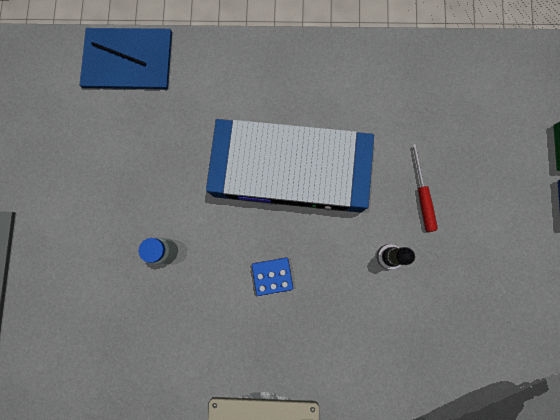

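The top view shows the white cover around (230–358, 121–207), the microscope foot at about (388,257) with its cap at (405,256), the jar at (153,250), the rack at (272,276) and the screwdriver at (425,190). The module's front faces the robot.

```bash
cat > h.py <<'E'
import numpy as np,cv2
from workcell import manip
from scipy.spatial.transform import Rotation as R
def rays(name,px,obs=None):
    p=manip.camera_params(name); f=210/np.tan(np.radians(p["fov_y"])/2)
    px=np.atleast_2d(np.array(px,float))
    d=np.c_[(px[:,0]-p["cx"])/f,-(px[:,1]-p["cy"])/f,-np.ones(len(px))]
    if name=="wrist":
        T=np.eye(4);T[:3,:3]=R.from_quat(obs["ee_rot"]).as_matrix();T[:3,3]=obs["position"];M=T@p["T_tool_cam"]
    else: M=np.linalg.inv(p["camera_from_world"])
    return M[:3,3],d@M[:3,:3].T
def onplane(name,px,z,obs=None):
    o,d=rays(name,px,obs); return o+d*((z-o[2])/d[:,2])[:,None]
def mask(im,f):
    hsv=cv2.cvtColor(im,cv2.COLOR_BGR2HSV).astype(int); return (f(*np.moveaxis(hsv,2,0))*255).astype(np.uint8)
def blobs(m,amin=60):
    c,_=cv2.findContours(m,cv2.RETR_EXTERNAL,cv2.CHAIN_APPROX_NONE)
    return [k for k in c if cv2.contourArea(k)>amin]
E
python3 - <<'E'
from h import *
im=cv2.imread("pics/top0.png")
# white cover
m=mask(im,lambda h,s,v:(v>150)&(s<60)); m=cv2.morphologyEx(m,cv2.MORPH_CLOSE,np.ones((5,5)))
m[:60]=0
for c in blobs(m,80):
    a=cv2.contourArea(c); q=cv2.boxPoints(cv2.minAreaRect(c)); print("white",a,q.round(1).tolist(),(cv2.minEnclosingCircle(c)))
    if a>4000:
        q=cv2.approxPolyDP(cv2.convexHull(c),6,True)[:,0]; w=onplane("top",q,.08);print(q.tolist(),w.round(4).tolist(),np.linalg.norm(w-np.roll(w,1,0),axis=1))
mb=mask(im,lambda h,s,v:(h>100)&(h<125)&(s>120)&(v>50))
for c in blobs(mb,80): print("blue",cv2.contourArea(c),[x for x in np.round(cv2.minAreaRect(c)[0],1)],onplane("top",cv2.boxPoints(cv2.minAreaRect(c)),.08)[:,:2].round(3).tolist())
# microscope
mk=mask(im,lambda h,s,v:v<45)
for c in blobs(mk,80): print("dark",cv2.contourArea(c),cv2.boundingRect(c),cv2.minEnclosingCircle(c))
print("foot,cap",onplane("top",[[388,257]],.02),onplane("top",[[405,256]],.138))
im2=cv2.imread("pics/scene0.png"); print("scene foot, cap",onplane("scene",[[181,236]],.02),onplane("scene",[[176.5,191]],.138))
a=cv2.resize(im[225:295,350:440],None,fx=6,fy=6,interpolation=cv2.INTER_CUBIC)
cv2.imwrite("pics/crop1.png",a)
E
```

```text
white 1796.0 [[210.0, 419.0], [210.0, 397.0], [317.0, 397.0], [317.0, 419.0]] ((263.5, 411.0), 54.09492492675781)
white 9070.0 [[223.5, 192.89999389648438], [230.89999389648438, 118.69999694824219], [356.5, 131.1999969482422], [349.1000061035156, 205.39999389648438]] ((290.1487121582031, 163.4163360595703), 72.0603256225586)
[[233, 120], [354, 131], [349, 205], [224, 192]] [[0.7014, 0.0813, 0.08], [0.6818, -0.1764, 0.08], [0.5236, -0.1664, 0.08], [0.5446, 0.0928, 0.08]] [0.15717958 0.25835106 0.15849963 0.26001816]
blue 1147.0 [np.float64(271.8), np.float64(276.3)] [[0.399, 0.031], [0.414, -0.042], [0.351, -0.055], [0.336, 0.017]]
blue 471.0 [np.float64(151.5), np.float64(250.0)] [[0.444, 0.264], [0.446, 0.212], [0.397, 0.208], [0.396, 0.26]]
blue 1202.5 [np.float64(362.1), np.float64(169.9)] [[0.521, -0.169], [0.679, -0.181], [0.677, -0.218], [0.519, -0.205]]
blue 1134.5 [np.float64(218.9), np.float64(155.6)] [[0.546, 0.131], [0.705, 0.119], [0.701, 0.083], [0.542, 0.096]]
blue 4850.0 [np.float64(125.0), np.float64(57.2)] [[0.775, 0.422], [0.913, 0.434], [0.91, 0.232], [0.773, 0.225]]
dark 451.5 (382, 248, 33, 18) ((398.0, 256.0), 16.124614715576172)
dark 217.0 (0, 213, 15, 116) ((7.0, 270.5), 57.924617767333984)
dark 310.5 (268, 199, 98, 14) ((316.5, 203.5), 48.70841598510742)
dark 94.0 (208, 192, 32, 8) ((223.5, 195.5), 15.890348434448242)
dark 173.0 (554, 122, 6, 49) ((558.0, 146.0), 24.020923614501953)
dark 124.0 (91, 42, 55, 24) ((118.0, 54.0), 29.15485954284668)
foot,cap [[ 0.42089242 -0.25942532  0.02      ]] [[ 0.42161837 -0.26184532  0.138     ]]
scene foot, cap [[ 0.43659233 -0.26521269  0.02      ]] [[ 0.42807209 -0.26341645  0.138     ]]
```

View pics/crop1.png

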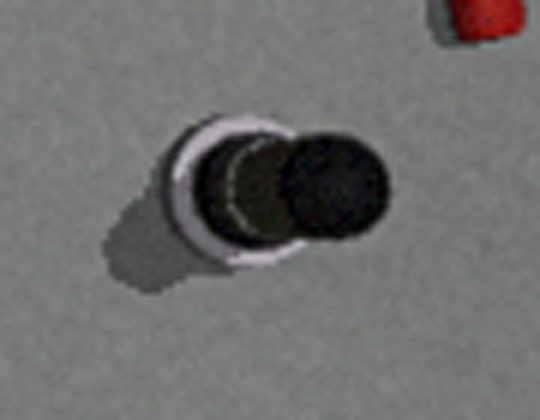

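The cover centre is at about (0.612, −0.042), with a yaw of −4.5°. The measured lengths match the given sizes. The microscope stands at about (0.421, −0.263). I'll go over the right end of the cover with the fingers shut and the tool x axis along the module x axis.

```bash
python3 -m inch '[[[0.2,-0.1,0],[0,0,0.1]],[[0.5,-0.3,0],[0,0,0.2]],[[0.95,-0.56,0],[0,0,0.35]],[[0.95,-0.56,0],[0,0,0.5]],[[0.95,-0.56,0],[0,0,0.5]],[[0.95,-0.56,0],[0,0,0.5]],[[0.95,-0.56,0],[0,0,0.5]],[[0.95,-0.56,0],[0,0,0.5]],[[0.95,-0.56,0],[0,0,0.5]],[[0.95,-0.56,0],[0,0,0.5]]]' 0 20
python3 -m inch '[[[0.1,-0.1,0],[0,0,0]],[[0.2,-0.2,0],[0,0,0]],[[0.3,-0.4,0],[0,0,0]],[[0.4,-0.5,0],[0,0,0]],[[0.5,-0.6,0],[0,0,0]],[[0.6,-0.7,0],[0,0,0]],[[0.67,-0.88,0],[0,0,0]],[[0.67,-0.88,0],[0,0,0]],[[0.67,-0.88,0],[0,0,0]],[[0.67,-0.88,0],[0,0,0]]]'
python3 - <<'E'
from h import *
o=manip.get_obs();Rm=R.from_quat(o["ee_rot"]).as_matrix();print(Rm.round(3));t=np.array([.605,-.130,.1]);print(Rm.T@(t-o["position"])/.08)
E
```

```text
clock: 1.1
position: [0.2522, -0.5281, 0.2312]
ee_rot: [0.999, -0.038, -0.0, -0.0]
ft_force: [0.4, -0.1, -0.1]
grip_width: -0.0
grasp_force: 0.0
clock: 2.1
position: [0.3107, -0.4624, 0.2314]
ee_rot: [0.999, -0.039, -0.0, 0.0]
ft_force: [-0.1, -0.1, -0.4]
grip_width: -0.002
grasp_force: 0.0
[[ 0.997 -0.078 -0.   ]
 [-0.078 -0.997 -0.   ]
 [-0.     0.    -1.   ]]
[ 3.34465253 -4.42887973  1.63956911]
```

```bash

A='[[[0.1,-0.1,0],[0,0,0]],[[0.3,-0.4,0],[0,0,0]],[[0.67,-0.89,0],[0,0,0]],[[0.67,-0.89,0],[0,0,0]],[[0.67,-0.89,0],[0,0,0]],[[0.67,-0.89,0],[0,0,0]],[[0.67,-0.89,0],[0,0,0]],[[0.67,-0.89,0],[0,0,0]],[[0.67,-0.89,0],[0,0,0]],[[0.67,-0.89,0],[0,0,0]]]' 2>/dev/null; unset A
python3 -m inch '[[[0.1,-0.1,0],[0,0,0]],[[0.3,-0.4,0],[0,0,0]],[[0.67,-0.89,0],[0,0,0]],[[0.67,-0.89,0],[0,0,0]],[[0.67,-0.89,0],[0,0,0]],[[0.67,-0.89,0],[0,0,0]],[[0.67,-0.89,0],[0,0,0]],[[0.67,-0.89,0],[0,0,0]],[[0.67,-0.89,0],[0,0,0]],[[0.67,-0.89,0],[0,0,0]]]'|sed -n 2p
python3 -m inch '[[[0.1,-0.1,0],[0,0,0]],[[0.3,-0.4,0],[0,0,0]],[[0.67,-0.89,0],[0,0,0]],[[0.67,-0.89,0],[0,0,0]],[[0.67,-0.89,0],[0,0,0]],[[0.67,-0.89,0],[0,0,0]],[[0.67,-0.89,0],[0,0,0]],[[0.67,-0.89,0],[0,0,0]],[[0.67,-0.89,0],[0,0,0]],[[0.67,-0.89,0],[0,0,0]]]'|sed -n 2p
python3 -m inch '[[[0.1,-0.1,0],[0,0,0]],[[0.3,-0.4,0],[0,0,0]],[[0.67,-0.89,0],[0,0,0]],[[0.67,-0.89,0],[0,0,0]],[[0.67,-0.89,0],[0,0,0]],[[0.67,-0.89,0],[0,0,0]],[[0.67,-0.89,0],[0,0,0]],[[0.67,-0.89,0],[0,0,0]],[[0.67,-0.89,0],[0,0,0]],[[0.67,-0.89,0],[0,0,0]]]'|sed -n 2p
python3 -m inch '[[[0.1,-0.1,0],[0,0,0]],[[0.3,-0.4,0],[0,0,0]],[[0.67,-0.89,0.2],[0,0,0]],[[0.67,-0.89,0.4],[0,0,0]],[[0.67,-0.89,0.7],[0,0,0]],[[0.67,-0.89,0.7],[0,0,0]],[[0.67,-0.89,0.7],[0,0,0]],[[0.67,-0.89,0.7],[0,0,0]],[[0.67,-0.89,0.7],[0,0,0]],[[0.67,-0.89,0.7],[0,0,0]]]'|sed -n 2p
python3 -m inch '[[[0.1,-0.1,0],[0,0,0]],[[0.3,-0.4,0],[0,0,0]],[[0.67,-0.89,0.2],[0,0,0]],[[0.67,-0.89,0.4],[0,0,0]],[[0.67,-0.89,0.6],[0,0,0]],[[0.67,-0.89,0.8],[0,0,0]],[[0.67,-0.89,0.94],[0,0,0]],[[0.67,-0.89,0.94],[0,0,0]],[[0.67,-0.89,0.94],[0,0,0]],[[0.67,-0.89,0.94],[0,0,0]]]'
python3 - <<'E'
from h import *
o=manip.get_obs();print(o["position"],o["ft_force"],o["torque"])
im=manip.camera("wrist");cv2.imwrite("pics/w1.png",im[:,:,::-1])
E
```

```text
position: [0.37, -0.3952, 0.2313]
position: [0.4289, -0.3284, 0.2313]
position: [0.4879, -0.2615, 0.2313]
position: [0.5473, -0.1946, 0.1763]
clock: 7.1
position: [0.6063, -0.1279, 0.1011]
ee_rot: [0.999, -0.039, 0.001, 0.0]
ft_force: [0.3, 0.1, -0.7]
grip_width: -0.001
grasp_force: 0.0
[ 0.60632135 -0.1279078   0.10109714] [ 0.29896143  0.07721127 -0.65671084] [-0.01886619 -0.02197534  0.02286972]
```

View pics/w1.png

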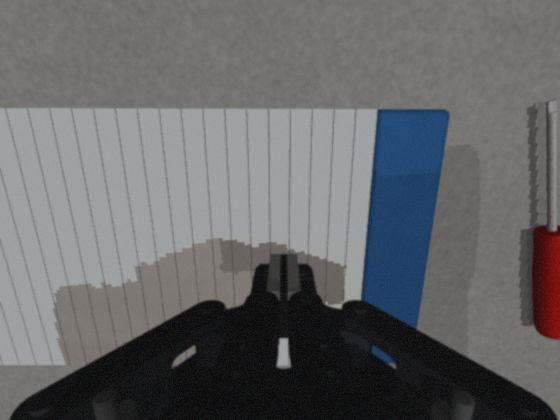

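The wrist view shows the shut fingers at about (283,270) above the lands. The right blue cap boundary runs from (378,110) to (363,335), and the cover's back edge is at row 108.

```bash
cat >> h.py <<'E'
def mod(p,c=(.612,-.042),yaw=-4.5):
    a=np.radians(yaw);return (np.atleast_2d(p)[:,:2]-c)@np.array([[np.cos(a),-np.sin(a)],[np.sin(a),np.cos(a)]])
E
python3 - <<'E'
from h import *
o=manip.get_obs()
px=[[378,110],[370,220],[363,335],[447,110],[20,108],[20,364],[60,365]]
w=onplane("wrist",px,.08,o);print(w.round(4),(mod(w)*1e3).round(1)); print(mod(o["position"])*1e3)
E
python3 -m inch '[[[0,0,0.05],[0,0,0]],[[0,0,0.1],[0,0,0]],[[0,0,0.15],[0,0,0]],[[0,0,0.2],[0,0,0]],[[0,0,0.23],[0,0,0]],[[0,0,0.24],[0,0,0]],[[0,0,0.25],[0,0,0]],[[0,0,0.25],[0,0,0]],[[0,0,0.25],[0,0,0]],[[0,0,0.25],[0,0,0]]]'
```

```text
[[ 0.6803 -0.1811  0.08  ]
 [ 0.6217 -0.1775  0.08  ]
 [ 0.5445 -0.1736  0.08  ]
 [ 0.6776 -0.2158  0.08  ]
 [ 0.6949 -0.0016  0.08  ]
 [ 0.5391  0.0507  0.08  ]
 [ 0.5362  0.0248  0.08  ]] [[  79.  -133.3]
 [  20.3 -134.3]
 [ -56.9 -136.5]
 [  79.1 -168.2]
 [  79.5   46.8]
 [ -80.    86.7]
 [ -80.8   60.7]]
[[  1.08129864 -85.99836291]]
clock: 8.15
position: [0.606, -0.1275, 0.0803]
ee_rot: [0.999, -0.038, 0.0, 0.0]
ft_force: [-0.8, -0.1, -0.2]
grip_width: 0.001
grasp_force: 0.0
```

```bash

python3 -m inch '[[[0,0,0.01],[0,0,0]],[[0,0,0.02],[0,0,0]],[[0,0,0.03],[0,0,0]],[[0,0,0.03],[0,0,0]],[[0,0,0.03],[0,0,0]],[[0,0,0.03],[0,0,0]],[[0,0,0.03],[0,0,0]],[[0,0,0.03],[0,0,0]],[[0,0,0.03],[0,0,0]],[[0,0,0.03],[0,0,0]]]' | egrep 'posi|ft'
python3 -c 'from workcell import manip;print(manip.get_obs()["torque"])'
python3 -m inch '[[[0,0,-0.06],[0,0,0]],[[0,-0.1,-0.06],[0,0,0]],[[0,-0.2,-0.06],[0,0,0]],[[0,-0.275,-0.06],[0,0,0]],[[0,-0.275,-0.03],[0,0,0]],[[0,-0.275,-0.01],[0,0,0]],[[0,-0.275,0],[0,0,0]],[[0,-0.275,0],[0,0,0]],[[0,-0.275,0],[0,0,0]],[[0,-0.275,0],[0,0,0]]]' | egrep 'posi|ft'
python3 -c 'from workcell import manip;print(manip.get_obs()["torque"])'
```

```text
position: [0.606, -0.1275, 0.0778]
ft_force: [1.4, -0.6, 1.8]
[-0.10653743 -0.27802731  0.09179627]
position: [0.6075, -0.1058, 0.0778]
ft_force: [-1.8, 0.6, 1.7]
[0.13745675 0.10959964 0.03411307]
```

```bash

python3 -m inch '[[[0,0,-0.06],[0,0,0]],[[0,-0.1,-0.06],[0,0,0]],[[0,-0.2,-0.06],[0,0,0]],[[0,-0.275,-0.06],[0,0,0]],[[0,-0.275,-0.03],[0,0,0]],[[0,-0.275,-0.01],[0,0,0]],[[0,-0.275,0],[0,0,0]],[[0,-0.275,0],[0,0,0]],[[0,-0.275,0],[0,0,0]],[[0,-0.275,0],[0,0,0]]]' | egrep 'posi|ft'
python3 -c 'from workcell import manip;print(manip.get_obs()["torque"])'
python3 -m inch '[[[0,0,-0.06],[0,0,0]],[[0,-0.1,-0.06],[0,0,0]],[[0,-0.2,-0.06],[0,0,0]],[[0,-0.275,-0.06],[0,0,0]],[[0,-0.275,-0.03],[0,0,0]],[[0,-0.275,-0.01],[0,0,0]],[[0,-0.275,0],[0,0,0]],[[0,-0.275,0],[0,0,0]],[[0,-0.275,0],[0,0,0]],[[0,-0.275,0],[0,0,0]]]' | egrep 'posi|ft'
python3 -c 'from workcell import manip;print(manip.get_obs()["torque"])'
python3 -m inch '[[[0,0,-0.06],[0,0,0]],[[0,-0.1,-0.06],[0,0,0]],[[0,-0.2,-0.06],[0,0,0]],[[0,-0.275,-0.06],[0,0,0]],[[0,-0.275,-0.03],[0,0,0]],[[0,-0.275,-0.01],[0,0,0]],[[0,-0.275,0],[0,0,0]],[[0,-0.275,0],[0,0,0]],[[0,-0.275,0],[0,0,0]],[[0,-0.275,0],[0,0,0]]]' | egrep 'posi|ft'
python3 -c 'from workcell import manip;print(manip.get_obs()["torque"])'
```

```text
position: [0.6092, -0.0838, 0.0778]
ft_force: [-1.0, -0.3, 1.3]
[ 0.15121503  0.19199612 -0.01350682]
position: [0.6109, -0.0619, 0.0778]
ft_force: [-0.8, 0.6, 1.3]
[ 0.175945    0.16003744 -0.00921749]
position: [0.6126, -0.0399, 0.0778]
ft_force: [-0.8, 0.7, 1.4]
[ 0.19994116  0.12906542 -0.01679554]
```

```bash

python3 -m inch '[[[0,0,-0.06],[0,0,0]],[[0,-0.1,-0.06],[0,0,0]],[[0,-0.2,-0.06],[0,0,0]],[[0,-0.275,-0.06],[0,0,0]],[[0,-0.275,-0.03],[0,0,0]],[[0,-0.275,-0.01],[0,0,0]],[[0,-0.275,0],[0,0,0]],[[0,-0.275,0],[0,0,0]],[[0,-0.275,0],[0,0,0]],[[0,-0.275,0],[0,0,0]]]' | egrep 'posi|ft'
python3 -m inch '[[[0,0,-0.06],[0,0,0]],[[0,-0.1,-0.06],[0,0,0]],[[0,-0.2,-0.06],[0,0,0]],[[0,-0.275,-0.06],[0,0,0]],[[0,-0.275,-0.03],[0,0,0]],[[0,-0.275,-0.01],[0,0,0]],[[0,-0.275,0],[0,0,0]],[[0,-0.275,0],[0,0,0]],[[0,-0.275,0],[0,0,0]],[[0,-0.275,0],[0,0,0]]]' | egrep 'posi|ft'
```

```text
position: [0.6145, -0.0167, 0.0787]
ft_force: [-4.5, 3.5, 10.2]
position: [0.616, 0.0039, 0.0778]
ft_force: [-0.2, -0.2, 1.2]
```

```bash

python3 -m inch '[[[0,0,-0.06],[0,0,0]],[[0,0.05,-0.06],[0,0,0]],[[0,0.1,-0.06],[0,0,0]],[[0,0.14,-0.06],[0,0,0]],[[0,0.14,-0.03],[0,0,0]],[[0,0.14,-0.01],[0,0,0]],[[0,0.14,0],[0,0,0]],[[0,0.14,0],[0,0,0]],[[0,0.14,0],[0,0,0]],[[0,0.14,0],[0,0,0]]]' | egrep 'posi|ft'
python3 -m inch '[[[0,0,-0.06],[0,0,0]],[[0,0.1,-0.06],[0,0,0]],[[0,0.2,-0.06],[0,0,0]],[[0,0.27,-0.06],[0,0,0]],[[0,0.27,-0.03],[0,0,0]],[[0,0.27,-0.01],[0,0,0]],[[0,0.27,0],[0,0,0]],[[0,0.27,0],[0,0,0]],[[0,0.27,0],[0,0,0]],[[0,0.27,0],[0,0,0]]]' | egrep 'posi|ft'
```

```text
position: [0.6153, -0.0078, 0.0787]
ft_force: [-4.6, -2.7, 11.3]
position: [0.6135, -0.0284, 0.0778]
ft_force: [-0.5, -0.5, 2.2]
```

```bash

python3 -m inch '[[[0,0,-0.06],[0,0,0]],[[0,0,-0.06],[0,0,0]],[[0,-0.03,-0.06],[0,0,0]],[[0,-0.065,-0.06],[0,0,0]],[[0,-0.065,-0.03],[0,0,0]],[[0,-0.065,-0.01],[0,0,0]],[[0,-0.065,0],[0,0,0]],[[0,-0.065,0],[0,0,0]],[[0,-0.065,0],[0,0,0]],[[0,-0.065,0],[0,0,0]]]' | egrep 'posi|ft'
python3 -m inch '[[[0,0,-0.06],[0,0,0]],[[0,-0.1,-0.06],[0,0,0]],[[0,-0.2,-0.06],[0,0,0]],[[0,-0.27,-0.06],[0,0,0]],[[0,-0.27,-0.03],[0,0,0]],[[0,-0.27,-0.01],[0,0,0]],[[0,-0.27,0],[0,0,0]],[[0,-0.27,0],[0,0,0]],[[0,-0.27,0],[0,0,0]],[[0,-0.27,0],[0,0,0]]]' | egrep 'posi|ft'
python3 - <<'E'
from h import *
o=manip.get_obs();print(o["position"])
im=manip.camera("wrist");cv2.imwrite("pics/w2.png",im[:,:,::-1])
E
```

```text
position: [0.6141, -0.0227, 0.0787]
ft_force: [-4.7, 1.8, 10.4]
position: [0.6155, -0.002, 0.0777]
ft_force: [-1.2, 0.9, 0.5]
[ 0.61550538 -0.00203809  0.07774485]
```

View pics/w2.png

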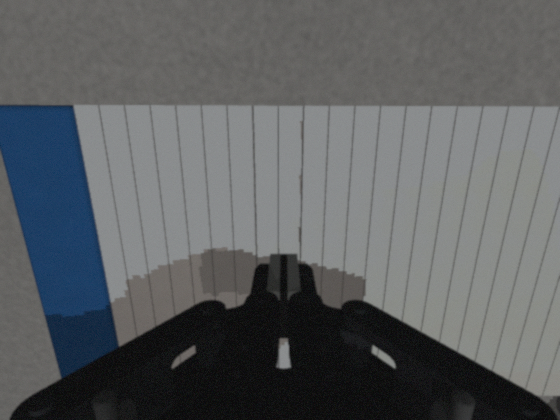

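Only presses with the TCP between y=−0.023 and −0.008 are stiff, which puts the centre near −0.0155. In this picture the grooves count from the left cap edge (74,106). The TCP column 283 lies between the 44 mm and 33 mm grooves, at about 41.4 mm, so the stiff land is the one centred at +27.5 mm. Next I'll fetch the microscope.

```bash
python3 - <<'E'
from h import *
o=manip.get_obs()
w=onplane("wrist",[[74,106],[278,106],[279,230],[303,106],[300,240],[500,106]],.08,o);print((mod(w)*1e3).round(1)); print(mod(o["position"])*1e3)
E
python3 -m inch '[[[0,0,-0.2],[0,0,0]],[[0,0,-0.5],[0,0,0]],[[0,0,-1],[0,0,0]],[[0,0,-1],[0,0,0]],[[0,0.1,-1],[0,0,0]],[[0,0.3,-1],[0,0,0]],[[0,0.44,-1],[0,0,0]],[[0,0.44,-1],[0,0,0]],[[0,0.44,-1],[0,0,0]],[[0,0.44,-1],[0,0,0]]]' 1 20 | grep posi
python3 -m inch '[[[-0.1,0.2,0],[0,0,0]],[[-0.4,0.6,-0.2],[0,0,0]],[[-0.72,1,-0.5],[0,0,0]],[[-0.72,1,-0.5],[0,0,0]],[[-0.72,1,-0.5],[0,0,0]],[[-0.72,1,-0.5],[0,0,0]],[[-0.72,1,-0.5],[0,0,0]],[[-0.72,1,-0.5],[0,0,0]],[[-0.72,1,-0.5],[0,0,0]],[[-0.72,1,-0.5],[0,0,0]]]' | grep posi
python3 -m inch '[[[-0.1,0.2,0],[0,0,0]],[[-0.4,0.6,0],[0,0,0]],[[-0.72,1,0],[0,0,0]],[[-0.72,1,0],[0,0,0]],[[-0.72,1,0],[0,0,0]],[[-0.72,1,0],[0,0,0]],[[-0.72,1,0],[0,0,0]],[[-0.72,1,0],[0,0,0]],[[-0.72,1,0],[0,0,0]],[[-0.72,1,0],[0,0,0]]]' | grep posi
python3 -m inch '[[[-0.1,0.2,0],[0,0,0]],[[-0.4,0.6,0],[0,0,0]],[[-0.72,1,0],[0,0,0]],[[-0.72,1,0],[0,0,0]],[[-0.72,1,0],[0,0,0]],[[-0.72,1,0],[0,0,0]],[[-0.72,1,0],[0,0,0]],[[-0.72,1,0],[0,0,0]],[[-0.72,1,0],[0,0,0]],[[-0.72,1,0],[0,0,0]]]'
python3 - <<'E'
from h import *
o=manip.get_obs();print(o["position"],o["clock"])
im=manip.camera("wrist");cv2.imwrite("pics/w3.png",im[:,:,::-1])
E
```

```text
[[ 79.3 130.7]
 [ 79.5  42.9]
 [ 22.4  42.6]
 [ 79.5  32.1]
 [ 17.2  32.3]
 [ 79.8 -52.8]]
[[ 0.36248776 40.1351838 ]]
position: [0.6127, -0.0363, 0.1575]
position: [0.5494, -0.1119, 0.1975]
position: [0.4858, -0.1874, 0.1977]
clock: 23.2
position: [0.4223, -0.2627, 0.1977]
ee_rot: [0.999, -0.038, -0.0, 0.0]
ft_force: [0.3, 0.0, -0.1]
grip_width: 0.999
grasp_force: 0.0
[ 0.4222933  -0.2627414   0.19770228] 23.2
```

View pics/w3.png

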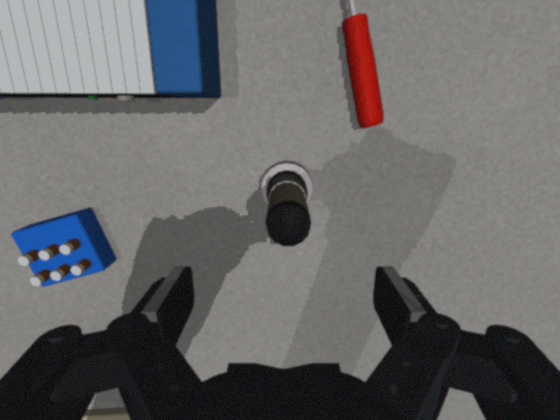

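The cap centre is at (288,223) and the foot centre at about (287,185), with the open fingers well to either side.

```bash
python3 - <<'E'
from h import *
o=manip.get_obs();Rm=R.from_quat(o["ee_rot"]).as_matrix()
for px,z in (([288,223],.138),([287,186],.02)):
    w=onplane("wrist",[px],z,o)[0];print(w.round(4),(Rm.T@(w-o["position"])/.08).round(3))
E
```

```text
[ 0.4255 -0.2661  0.138 ] [0.044 0.038 0.746]
[ 0.4248 -0.2669  0.02  ] [0.035 0.048 2.221]
```

```bash

python3 -m inch '[[[0.02,0.02,0],[0,0,0]],[[0.04,0.045,0],[0,0,0]],[[0.04,0.045,0.1],[0,0,0]],[[0.04,0.045,0.3],[0,0,0]],[[0.04,0.045,0.5],[0,0,0]],[[0.04,0.045,0.7],[0,0,0]],[[0.04,0.045,0.85],[0,0,0]],[[0.04,0.045,0.95],[0,0,0]],[[0.04,0.045,1],[0,0,0]],[[0.04,0.045,1],[0,0,0]]]' | egrep 'posi|ft'
python3 -m inch '[[[0,0,0.1],[0,0,0]],[[0,0,0.2],[0,0,0]],[[0,0,0.3],[0,0,0]],[[0,0,0.4],[0,0,0]],[[0,0,0.46],[0,0,0]],[[0,0,0.46],[0,0,0]],[[0,0,0.46],[0,0,0]],[[0,0,0.46],[0,0,0]],[[0,0,0.46],[0,0,0]],[[0,0,0.46],[0,0,0]]]' | egrep 'posi|ft'
python3 -m inch '[[[0,0,0],[0,0,0]],[[0,0,0],[0,0,0]],[[0,0,0],[0,0,0]],[[0,0,0],[0,0,0]],[[0,0,0],[0,0,0]],[[0,0,0],[0,0,0]],[[0,0,0],[0,0,0]],[[0,0,0],[0,0,0]],[[0,0,0],[0,0,0]],[[0,0,0],[0,0,0]]]' 0 40
python3 -m inch '[[[0,0,0],[0,0,0]],[[0,0,-0.05],[0,0,0]],[[0,0,-0.1],[0,0,0]],[[0,0,-0.2],[0,0,0]],[[0,0,-0.3],[0,0,0]],[[0,0,-0.4],[0,0,0]],[[0,0,-0.5],[0,0,0]],[[0,0,-0.6],[0,0,0]],[[0,0,-0.65],[0,0,0]],[[0,0,-0.65],[0,0,0]]]'
```

```text
position: [0.425, -0.2668, 0.1174]
ft_force: [-0.0, 0.0, -0.4]
position: [0.4252, -0.2669, 0.0812]
ft_force: [-0.0, 0.4, -0.5]
clock: 26.25
position: [0.4251, -0.2667, 0.081]
ee_rot: [0.999, -0.038, 0.0, -0.0]
ft_force: [-1.4, 2.4, 4.6]
grip_width: 0.392
grasp_force: 39.9
clock: 27.25
position: [0.4254, -0.267, 0.1337]
ee_rot: [0.999, -0.038, 0.001, 0.0]
ft_force: [-0.4, -0.0, -9.1]
grip_width: 0.386
grasp_force: 40.8
```

```bash

python3 -m inch '[[[0,0,-0.05],[0,0,0]],[[0,0,-0.15],[0,0,0]],[[0,0,-0.25],[0,0,0]],[[0,0,-0.35],[0,0,0]],[[0,0,-0.45],[0,0,0]],[[0,0,-0.55],[0,0,0]],[[0,0,-0.65],[0,0,0]],[[0,0,-0.75],[0,0,0]],[[0,0,-0.83],[0,0,0]],[[0,0,-0.83],[0,0,0]]]' | egrep 'posi'
python3 -m inch '[[[0.03,-0.04,0],[0,0,0]],[[0.07,-0.11,0],[0,0,0]],[[0.13,-0.2,0],[0,0,0]],[[0.19,-0.3,0],[0,0,0]],[[0.25,-0.4,0],[0,0,0]],[[0.31,-0.5,0],[0,0,0]],[[0.37,-0.6,0],[0,0,0]],[[0.43,-0.7,0],[0,0,0]],[[0.49,-0.78,0],[0,0,0]],[[0.53,-0.83,0],[0,0,0]]]' | egrep 'posi'
python3 -m inch '[[[0.05,-0.07,0],[0,0,0]],[[0.1,-0.15,0],[0,0,0]],[[0.15,-0.23,0],[0,0,0]],[[0.2,-0.31,0],[0,0,0]],[[0.26,-0.4,0],[0,0,0]],[[0.31,-0.49,0],[0,0,0]],[[0.37,-0.58,0],[0,0,0]],[[0.43,-0.67,0],[0,0,0]],[[0.48,-0.75,0],[0,0,0]],[[0.53,-0.83,0],[0,0,0]]]' | egrep 'posi'
python3 -m inch '[[[0.05,-0.07,0],[0,0,0]],[[0.1,-0.15,0],[0,0,0]],[[0.15,-0.23,0],[0,0,0]],[[0.2,-0.31,0],[0,0,0]],[[0.26,-0.4,0],[0,0,0]],[[0.31,-0.49,0],[0,0,0]],[[0.37,-0.58,0],[0,0,0]],[[0.43,-0.67,0],[0,0,0]],[[0.48,-0.75,0],[0,0,0]],[[0.53,-0.83,0],[0,0,0]]]' | egrep 'posi'
python3 -m inch '[[[0.05,-0.08,0],[0,0,0]],[[0.1,-0.16,0],[0,0,0]],[[0.16,-0.25,0],[0,0,0]],[[0.22,-0.35,0],[0,0,0]],[[0.28,-0.45,0],[0,0,0]],[[0.34,-0.55,0],[0,0,0]],[[0.4,-0.65,0],[0,0,0]],[[0.46,-0.74,0],[0,0,0]],[[0.5,-0.8,0],[0,0,0]],[[0.52,-0.82,0],[0,0,0]]]' | egrep 'posi'
python3 - <<'E'
from h import *
o=manip.get_obs();Rm=R.from_quat(o["ee_rot"]).as_matrix();t=np.array([.6144,-.0158,.161]);print(o["position"],Rm.round(4),Rm.T@(t-o["position"])/.08)
im=manip.camera("scene");cv2.imwrite("pics/s4.png",cv2.resize(im[100:320,170:420,::-1],None,fx=2.4,fy=2.4,interpolation=cv2.INTER_CUBIC))
E
```

```text
position: [0.4255, -0.2671, 0.2004]
position: [0.473, -0.203, 0.1993]
position: [0.5202, -0.1404, 0.1993]
position: [0.5675, -0.0774, 0.1993]
position: [0.614, -0.0149, 0.1992]
[ 0.61397401 -0.01491701  0.19920792] [[ 9.971e-01 -7.600e-02 -1.000e-04]
 [-7.600e-02 -9.971e-01  3.000e-04]
 [-1.000e-04 -3.000e-04 -1.000e+00]] [0.00621113 0.01073324 0.47759524]
```

View pics/s4.png

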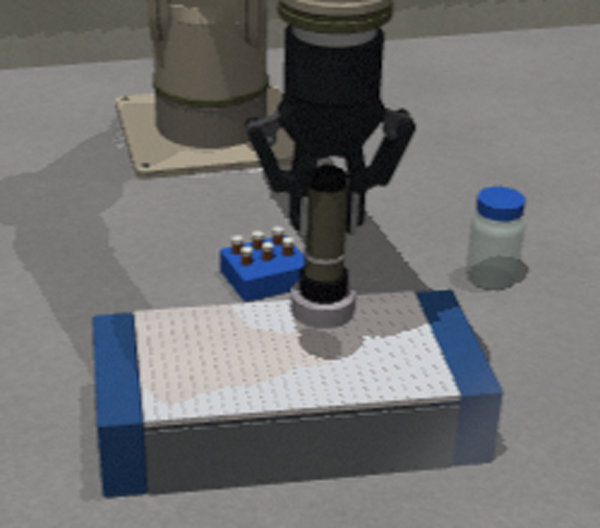

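The microscope hangs plumb over the cover with its foot at about (323,300), and the jar and rack are untouched. Now I'll lower it.

```bash

python3 -m inch '[[[0,0.01,0.05],[0,0,0]],[[0,0.01,0.1],[0,0,0]],[[0,0.01,0.16],[0,0,0]],[[0,0.01,0.22],[0,0,0]],[[0,0.01,0.28],[0,0,0]],[[0,0.01,0.34],[0,0,0]],[[0,0.01,0.4],[0,0,0]],[[0,0.01,0.44],[0,0,0]],[[0,0.01,0.46],[0,0,0]],[[0,0.01,0.46],[0,0,0]]]' | egrep 'posi|ft'
python3 -m inch '[[[0,0,0.005],[0,0,0]],[[0,0,0.01],[0,0,0]],[[0,0,0.015],[0,0,0]],[[0,0,0.02],[0,0,0]],[[0,0,0.02],[0,0,0]],[[0,0,0.02],[0,0,0]],[[0,0,0.02],[0,0,0]],[[0,0,0.02],[0,0,0]],[[0,0,0.02],[0,0,0]],[[0,0,0.02],[0,0,0]]]' | egrep 'posi|ft'
python3 -c 'from workcell import manip;print(manip.get_obs()["torque"])'
```

```text
position: [0.6136, -0.0166, 0.1623]
ft_force: [0.3, -0.7, -8.6]
position: [0.6137, -0.0166, 0.161]
ft_force: [0.0, -0.3, -8.2]
[-0.06684049 -0.0554033  -0.0002014 ]
```

```bash

python3 -m inch '[[[0,-0.01,0],[0,0,0]],[[0,-0.01,0.005],[0,0,0]],[[0,-0.01,0.01],[0,0,0]],[[0,-0.01,0.01],[0,0,0]],[[0,-0.01,0.01],[0,0,0]],[[0,-0.01,0.01],[0,0,0]],[[0,-0.01,0.01],[0,0,0]],[[0,-0.01,0.01],[0,0,0]],[[0,-0.01,0.01],[0,0,0]],[[0,-0.01,0.01],[0,0,0]]]' | egrep 'posi|ft'
python3 -m inch '[[[0,0,0.005],[0,0,0]],[[0,0,0.01],[0,0,0]],[[0,0,0.01],[0,0,0]],[[0,0,0.01],[0,0,0]],[[0,0,0.01],[0,0,0]],[[0,0,0.01],[0,0,0]],[[0,0,0.01],[0,0,0]],[[0,0,0.01],[0,0,0]],[[0,0,0.01],[0,0,0]],[[0,0,0.01],[0,0,0]]]' | egrep 'posi|ft'
```

```text
position: [0.6138, -0.0156, 0.1603]
ft_force: [-1.6, 0.3, -2.8]
position: [0.6138, -0.0157, 0.1596]
ft_force: [-3.2, 0.6, 5.2]
```

It is stiff under the foot (8 N over 0.7 mm), so it stands on the brace. I'll ease off slightly, release, and retreat straight up.

```bash

python3 -m inch '[[[0,0,-0.005],[0,0,0]],[[0,0,-0.005],[0,0,0]],[[0,0,-0.005],[0,0,0]],[[0,0,-0.005],[0,0,0]],[[0,0,-0.005],[0,0,0]],[[0,0,-0.005],[0,0,0]],[[0,0,-0.005],[0,0,0]],[[0,0,-0.005],[0,0,0]],[[0,0,-0.005],[0,0,0]],[[0,0,-0.005],[0,0,0]]]' 0 20 | egrep 'posi|ft'
python3 -m inch '[[[0,0,0],[0,0,0]],[[0,0,0],[0,0,0]],[[0,0,0],[0,0,0]],[[0,0,0],[0,0,0]],[[0,0,0],[0,0,0]],[[0,0,0],[0,0,0]],[[0,0,0],[0,0,0]],[[0,0,0],[0,0,0]],[[0,0,0],[0,0,0]],[[0,0,0],[0,0,0]]]' 0.9 | egrep 'posi|ft|grip'
python3 - <<'E'
from h import *
o=manip.get_obs()
im=manip.camera("scene");cv2.imwrite("pics/s5.png",cv2.resize(im[100:320,170:420,::-1],None,fx=2.4,fy=2.4,interpolation=cv2.INTER_CUBIC))
E
```

```text
position: [0.6137, -0.0157, 0.1597]
ft_force: [-0.8, 0.9, 3.7]
position: [0.6137, -0.0157, 0.1597]
ft_force: [0.1, 0.7, -0.5]
grip_width: 0.901
```

View pics/s5.png

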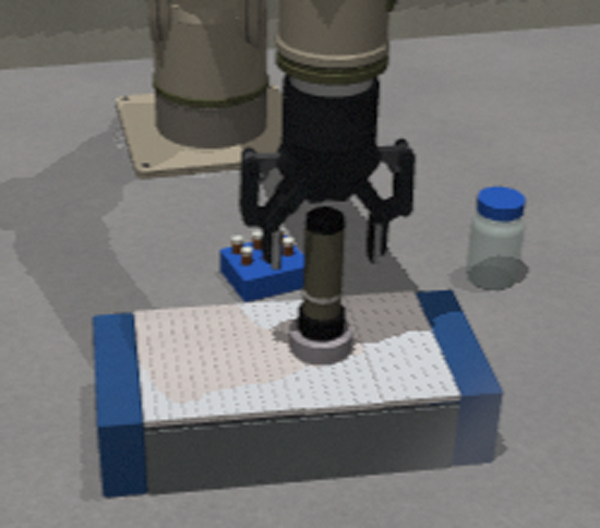

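It stands released with its cap at (325,220) and foot at (321,340), about as in the hand. I'll retreat upward and check that it is plumb.

```bash

python3 -m inch '[[[0,0,-0.05],[0,0,0]],[[0,0,-0.1],[0,0,0]],[[0,0,-0.2],[0,0,0]],[[0,0,-0.3],[0,0,0]],[[0,0,-0.45],[0,0,0]],[[0,0,-0.6],[0,0,0]],[[0,0,-0.75],[0,0,0]],[[0,0,-0.9],[0,0,0]],[[0,0,-1],[0,0,0]],[[0,0,-1],[0,0,0]]]' 1 | egrep 'posi|ft'
python3 -m inch '[[[0,0,-0.1],[0,0,0]],[[0,0,-0.3],[0,0,0]],[[0,0,-0.5],[0,0,0]],[[-0.1,0,-0.5],[0,0,0]],[[-0.3,0,-0.5],[0,0,0]],[[-0.5,0,-0.5],[0,0,0]],[[-0.5,0,-0.5],[0,0,0]],[[-0.5,0,-0.5],[0,0,0]],[[-0.5,0,-0.5],[0,0,0]],[[-0.5,0,-0.5],[0,0,0]]]' | egrep 'clock|posi|ft'
python3 - <<'E'
from h import *
o=manip.get_obs()
w=manip.camera("wrist")[:,:,::-1]; s=manip.camera("scene")[:,:,::-1]
cv2.imwrite("pics/w6f.png",w);cv2.imwrite("pics/s6f.png",s)
a=cv2.resize(w[40:240,190:390],(560,560),interpolation=cv2.INTER_CUBIC)
cv2.imwrite("pics/w6.png",a)
E
```

```text
position: [0.6142, -0.0157, 0.2412]
ft_force: [0.3, -0.0, -0.1]
clock: 40.35
position: [0.5741, -0.0127, 0.2793]
ft_force: [-0.1, -0.7, -1.4]
```

View pics/w6.png

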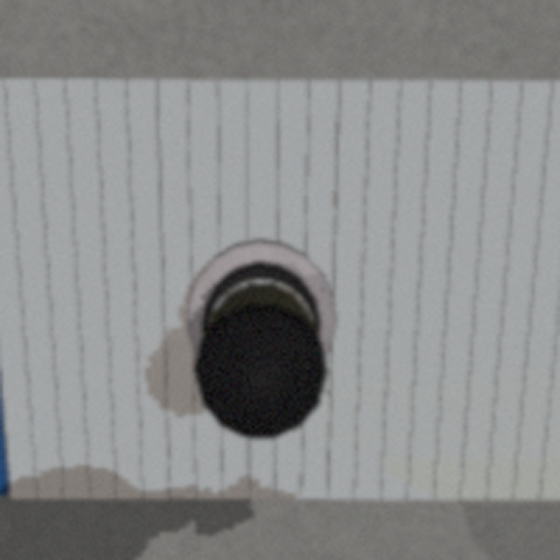

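The foot and cap both centre on column 261. They sit on the land bounded by grooves 247 and 278, so it is centred and plumb along y. I'll check the lean along x numerically.

```bash
python3 - <<'E'
from h import *
o=manip.get_obs()
f=onplane("wrist",[[190+261/2.8,40+313/2.8]],.099,o)[0];c=onplane("wrist",[[190+261/2.8,40+371/2.8]],.217,o)[0]
print(f,c,np.degrees((c-f)[:2]/.118),mod([f[:2],c[:2]])*1e3, o["clock"])
E
```

```text
[ 0.61222258 -0.0154336   0.099     ] [ 0.61233674 -0.01534062  0.217     ] [0.05543032 0.0451472 ] [[-1.8624769  26.50196699]
 [-1.75596585 26.60361724]] 40.45
```

The lean measures under 0.1°, and the foot is centred on the stiff land about midway in depth.

```bash
python3 -c 'from workcell import manip;print(manip.hand_in())'
```

```text
the job is handed in; nothing more can be done
None
```

The microscope is parked upright on the white cover over the hidden brace, about 27 mm left of the cover's centre; its lean measured under 0.1°, the other objects were not touched, and the job was handed in at about 40 s.

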